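# Set the recipe tablet on its telescopic stand and hold it up

### The arm

A 6-joint arm with a two-finger parallel gripper is mounted at the origin on a cart in front of the work surface, level with it; the furniture and walls round the work are solid. World frame = base frame: x ahead of the robot, y to its left, z up, the work surface at z = 0. Lengths are in mm, angles in rad, forces in N, time in s.
With the tool pointing down it reaches from about 275 to 750 mm from the base axis. Payload 10.2 kg.
Tool frame: the origin (TCP) lies midway between the tips of the shut fingers; the grasp point (between the pads) lies 19 mm behind it (r.pinch_z is the distance from the TCP to the grasp point, in mm); z points along the fingers, y is the line along which they close (so a half turn about z gives the same grasp; the last joint's range is limited). The gripper opens to 88 mm and grips with 3 to 60 N. Pads are 18 mm wide; open, the fingers measure 123 mm over their backs; the gripper's body (75 mm by 187 mm) begins 45 mm behind the grasp point.
Start: joints at [1.087, 0.313, 1.498, -0, 1.331, -0.223], TCP at [135.386, 507.249, 238.72] pointing down, gripper open.
Joint ranges: [-2.94, 2.94], [-0.97, 2.17], [0.19, 2.56], [-1.23, 4.37], [0.02, 3.11], [-2.88, 2.88]. Speed limits (rad/s): [2.39, 2.39, 3.01, 3.14, 3.14, 3.14].

### API

Orientations are given as a 3x3 rotation matrix whose columns are the frame's x, y, z axes.
In Python, from station import r, viewer, order, spotter gives the robot as it stands.
- The arm moves only by the tool servo_tool, never from a script. Its argument "increments" is a list that holds one entry, the list of rows, each a list of 7 numbers: the turn, a rotation vector about the tool's x, y, z each as a share of 60 degrees, from -1 to 1, then the shift along the tool's x, y, z each as a share of 750 mm, from -1 to 1, then the closure, from -1 (fully open) to 1 (shut). A call has 1 to 20 rows; each row is the pose to reach, as a shift and turn from the pose commanded when the call began, along the tool's axes at that moment; what a row does not reach only later rows make up. A row lasts 1/12 s, in which the tool goes at most 41.7 mm and 7.16 degrees, less where a joint would pass 70% of its speed; a pose out of reach is approached as far as the arm can. A call with a number of a shift or a turn outside -1 to 1 is refused whole. A call with a gripper value outside its range is refused whole. The fingers move at their own pace and stop on an object; "force" is the grip in N (left out, the last holds). Time passes only in rows, so rows that repeat a pose let the fingers close. It gives the time, the measured TCP pose, the force, the opening and the grip force at its end, in the units of the state.
- r.state(): the state, without advancing time (a new reading comes with each control period).
- viewer.grab_frame(name): name is "scene" or "side" or "wrist"; returns a dict with "image" (400x640x3 uint8, red, green, blue), "intrinsics" (3x3 intrinsics, pixels), "R" (3x3) and "t" (3): a world point X has camera coordinates R X + t. Camera axes: x right, y down, z forward; pixel columns grow to the right and rows downward; lengths in mm; the calibration is good to about 2 mm. A picture is of the moment at which its call begins. There is no depth.
- order.sign_off(): hands the job in; it is judged then, once.
Trained networks look in the newest picture that a camera, given by its name, has taken for a name from the list of things; names that differ only in an ending like _2 or _b are one class to them, and where a whole thing is asked for, a point or a joint stands for the part that bears it (a point fixed in the world has none). Each returns a list of dicts, best first, with "confidence" (0 to 1); they miss things now and then, are a little off and sometimes report something else, mostly with a low value. They report only what shows in the picture. A call takes as long as a camera call.
- spotter.recognise(camera, query): "at" ([x, y, z] in mm, in world coordinates, good to about 4 mm: the middle of the surface that is visible of it).
- spotter.silhouettes(camera, query): "mask" (400x640 bool, what is visible of it).
The state is a dict: "clock": time; "joint_pos": joint angles; "joint_vel": joint speeds; "tau": joint torques, N m; "tool_pos": TCP position; "tcp_rot": TCP orientation; "contact_force": force on the tool from outside, world axes, zero at the start; "ft_torque": the same for the moment, N m; "finger_gap": finger opening in mm; "grip_force": force on a finger pad.
Only numpy, scipy, OpenCV 4.12 (cv2) and the standard library are available. Lean on these libraries where they do the work, as an engineer would, in place of code of your own. Each camera call takes 0.05 s, during which the arm holds its last target. There are 200 camera calls.

### The job

Take the tablet out of the wooden rack and lean it on the stand's rest: long edge on the ledge, back against the sloping panel, about centred, screen facing out as it does now; let go of it. Then squeeze the grip head behind it so that its side button is pressed in, pull the mast straight up past the first stop to the second, and finish while still holding the grip head there, with the tablet leaning on the rest, so that I can tighten the clamp. Leave the other things on the worktop alone.

Things in the scene. Friction and masses are not known exactly. Their poses are not given: they have to be found in the camera images.
- tablet_center (a point): Centre of the tablet, a rigid slab 200 mm wide (its y), 9 mm thick (x) and 120 mm high (z), 180 to 365 g. It starts upright on a long edge in the rack's slot, which covers its lowest 26 mm; its free top edge is 132 mm above the worktop. x points from the screen to the back; at the start the screen faces roughly the robot.
- tablet_screen (a point): Middle of the tablet's black glass screen, 4.5 mm from the tablet's centre along its -x axis.
- tablet: The tablet, the same slab as at tablet_center; this origin lies in the middle of its lower long edge, 60 mm below its centre.
- rack: Low wooden rack, 95 mm (its x) by 130 mm (y) by 38 mm high, fixed. Origin in the middle of its underside. Its slot, 12 mm wide, along y, floor 12 mm up, runs over the origin and holds the tablet; an empty second slot lies on its +x side.
- rest: Tablet rest of the stand: aluminium panel 150 mm wide, 74 mm high, sloping 17 degrees back from upright, ledge square to it along its foot. Origin: mid-width on the panel's face at the ledge, 66 mm above the worktop (mast down). z up the slope, x back into the panel, y left. Ledge 20 mm deep, lip 8 mm high. Seated tablet's centre: x -0.0045, y 0, z 0.060. Rises with the mast.
- grip_center (a point): Centre of the grip head on the mast behind the rest: grey block 46 mm long (its x, backward from the rest), 28 mm wide (y, left), 34 mm high, top 165 mm above the worktop (mast down), 152 mm behind the rest's origin. Release button in its left (+y) side, plain face across from it; closing fingers on both sides presses it. A 12 mm bracket leaves its front; its sides and top are free.
- button_face (a point): Middle of the outer face of the release button, 24 mm long and 16 mm high, which stands out 6 mm from the left (+y) side of the grip head, at mid-height and mid-length of the head.
- grip_head: The grip head, the same block as at grip_center; this origin is on the mast's axis at the head's underside, 7 mm in front of and 17 mm below the head's centre.
- release_button (a joint): How far the button is pressed in, m: 0 out, 0.006 flush. It springs out when let go; it takes about 2.5 N to start and 7 N to press flush. A catch keeps the mast down (about 1 mm of play) unless the button is in by about 5 mm or more; the catch acts only at the bottom.
- top_tube (a joint): Extension of the upper tube out of the middle tube, m: 0 down, 0.055 at its stop (the first stop when the head is pulled straight up).
- middle_tube (a joint): Extension of the middle tube out of the outer tube, m: 0 down, 0.055 at its stop. It follows when the head is pulled on beyond the first stop; with both out (second stop) head and rest are 0.11 m higher than at the start. The mast does not lock when up: it sinks back when the head is let go. Lifting head and tablet takes about 7 to 15 N.
- stand: The telescopic stand: steel foot plate 205 mm (its x) by 170 mm (y), fixed to the worktop, origin in the middle of its underside. Its mast of tubes stands 65 mm behind the origin (+x); the rest is at its front, its origin 80 mm before the stand's (-x). Its yaw is the yaw of rest and head.
- glass_jar: Bystander: glass storage jar with lid, 62 mm wide, 77 mm high; origin at the centre of its underside. To be left alone.
- tea_tin: Bystander: round tin, 58 mm wide, 72 mm high; origin at the centre of its underside. To be left alone.
- spice_jar_a: Bystander: spice jar, 46 mm wide, 106 mm high; origin at the centre of its underside. To be left alone.
- spice_jar_d: Bystander: spice jar, 46 mm wide, 106 mm high; origin at the centre of its underside. To be left alone.
- pepper_shaker: Bystander: glass shaker, 44 mm wide, 90 mm high; origin at the centre of its underside. To be left alone.
- tumbler: Bystander: drinking glass, 69 mm wide, 92 mm high; origin at the centre of its underside. To be left alone.
- espresso_cup: Bystander: small handled cup, 60 mm wide, 52 mm high; origin at the centre of its underside. To be left alone.

How it is judged (in metres and radians):
On the way, in this order (a step that is already met when the one before it is completed fails the run):
1. the tablet leans on the rest, let go, with the mast still down (x of tablet_center in the frame of rest between -0.012 and 0 m and y of tablet_center in the frame of rest between -0.03 and 0.03 m and z of tablet_center in the frame of rest between 0.053 and 0.067 m and x of tablet_screen in the frame of rest below -0.005 m and angle between the x axis of tablet_center and the x axis of rest, either way round below 0.2 rad and angle between the y axis of tablet_center and the y axis of rest, either way round below 0.12 rad and contact force between the fingers and tablet below 0.2 N and value of joint top_tube below 0.004 m and contact force between tablet and rest above 0.5 N and linear speed of tablet below 0.03 m/s), for 0.3 s.
2. the button is pressed in the grip and the mast has left its catch (value of joint release_button above 0.004 m and value of joint top_tube above 0.008 m and contact force between the fingers and grip_head above 3 N), for 0.1 s.
At the end, for the whole second after the job is handed in: Both tubes within 5 mm of their stops, the fingers gripping the head with over 3 N; the tablet untouched and still, long edge on the ledge, back on the panel, within 0.2 rad of its slope and 0.12 of its direction, centred to 30 mm, centre 53 to 67 mm up the slope, screen outward (x of tablet_center in the frame of rest between -0.012 and 0 m and y of tablet_center in the frame of rest between -0.03 and 0.03 m and z of tablet_center in the frame of rest between 0.053 and 0.067 m and x of tablet_screen in the frame of rest below -0.005 m and angle between the x axis of tablet_center and the x axis of rest, either way round below 0.2 rad and angle between the y axis of tablet_center and the y axis of rest, either way round below 0.12 rad and contact force between the fingers and tablet below 0.2 N and value of joint each of top_tube, middle_tube above 0.05 m and contact force between the fingers and grip_head above 3 N and contact force between tablet and rest above 0.5 N and linear speed of tablet below 0.03 m/s); the arm keeps its last pose, push and grip.
It fails at once if a bystander was pushed, lifted or knocked over (distance of any of glass_jar, tea_tin, spice_jar_a, spice_jar_d, pepper_shaker, tumbler, espresso_cup from where it was at the start of the episode above 0.02 m).
It fails at once if the tablet was dropped onto the worktop (height (world z) of tablet_center below 0.055 m).
It also fails if it takes over 51 s, if anything falls off the work surface, if the arm or the gripper's body presses on something with over 40 N, if the wrist force passes 120 N, or if a joint passes its speed limit or range.

## Working session

There is one attempt and no reset: what is moved stays moved. The work goes in short steps, Python scripts to look and compute and a tool call to move; the robot and the scene stay as the last step left them, time stands still between calls to the robot, and variables do not carry over. Pictures are saved under pics/ and viewed, at most 12 in all, crops included, and the job is handed in when it is done.

Besides the shell and the picture viewer there is one more tool, called after "Request:" by a JSON object that holds its "api" and its "payload". servo_tool: Moves the arm, as the interface text tells. Its arguments: {"type":"object","properties":{"increments":{"type":"array","items":{"type":"array","items":{"type":"array","items":{"type":"number"}}}},"force":{"type":"number"}},"required":["increments"]}

```bash
mkdir -p pics; ls
cat > h.py <<'E'
import numpy as np, cv2
from station import r, viewer, order, spotter
def save(cam,name):
    f=viewer.grab_frame(cam); cv2.imwrite(f'pics/{name}.png',f['image'][:,:,::-1]); return f
def proj(f,X):
    c=np.asarray(f['R'])@np.asarray(X,float)+np.asarray(f['t']); p=np.asarray(f['intrinsics'])@c; return p[:2]/p[2]
E
python3 - <<'E'
from h import *
np.set_printoptions(precision=1,suppress=True)
s=r.state(); print(s['tool_pos'],s['tcp_rot'],s['clock'])
for c in ['scene','side']:
    f=save(c,c+'0'); print(c,'campos',-f['R'].T@f['t'])
    for q in ['tablet','tablet_screen','rack','rest','grip_head','button_face','stand','glass_jar','tea_tin','spice_jar_a','pepper_shaker','tumbler','espresso_cup']:
        print(q,[(np.round(d['at'],0).tolist(),round(d['confidence'],2)) for d in spotter.recognise(c,q)[:3]])
a=[cv2.imread(f'pics/{c}0.png') for c in('scene','side')]
E
```

```text
pics
[135.3 507.  238.2] [[-1.   0.3 -0. ]
 [ 0.3  1.  -0. ]
 [ 0.  -0.  -1. ]] 0.0
scene campos [-453.  -939.1  946. ]
tablet [([468.0, -258.0, 91.0], 0.57)]
tablet_screen [([469.0, -266.0, 84.0], 0.71)]
rack [([447.0, -267.0, 15.0], 0.81)]
rest [([426.0, 133.0, 95.0], 0.87), ([625.0, -166.0, 58.0], 0.64)]
grip_head [([626.0, -166.0, 60.0], 0.24)]
button_face []
stand [([442.0, 135.0, 67.0], 0.61)]
glass_jar [([701.0, -153.0, 58.0], 0.77)]
tea_tin [([625.0, -168.0, 59.0], 0.74)]
spice_jar_a [([401.0, 314.0, 64.0], 0.74), ([486.0, 305.0, 90.0], 0.52)]
pepper_shaker [([583.0, 302.0, 54.0], 0.45)]
tumbler [([404.0, -579.0, 58.0], 0.86), ([623.0, -163.0, 64.0], 0.29)]
espresso_cup [([423.0, -507.0, 34.0], 0.83), ([450.0, -269.0, 14.0], 0.55), ([472.0, -262.0, 88.0], 0.42)]
side campos [  409.2 -1040.4   982.9]
tablet [([475.0, -285.0, 101.0], 0.81)]
tablet_screen [([472.0, -282.0, 101.0], 0.71)]
rack [([486.0, -281.0, 13.0], 0.89)]
rest []
grip_head []
button_face [([474.0, -281.0, 102.0], 0.44)]
stand [([495.0, 134.0, 16.0], 0.66), ([708.0, -157.0, 48.0], 0.46)]
glass_jar [([709.0, -159.0, 50.0], 0.55)]
tea_tin [([632.0, -176.0, 64.0], 0.59)]
spice_jar_a [([409.0, 307.0, 71.0], 0.56), ([503.0, 293.0, 77.0], 0.53)]
pepper_shaker []
tumbler [([425.0, -588.0, 73.0], 0.81), ([496.0, 134.0, 12.0], 0.63)]
espresso_cup [([419.0, -492.0, 34.0], 0.87), ([475.0, -281.0, 105.0], 0.49), ([409.0, 308.0, 67.0], 0.36)]
```

View pics/scene0.png

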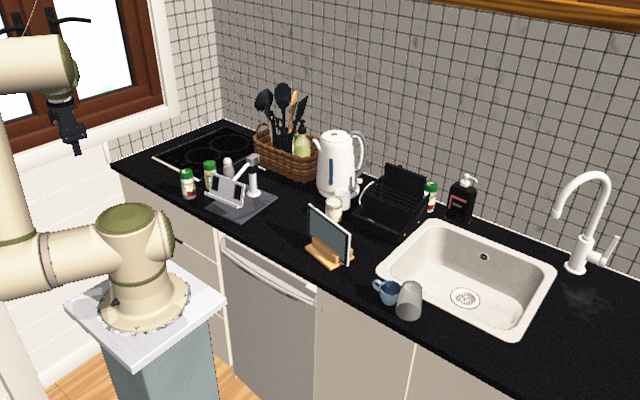

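View pics/side0.png

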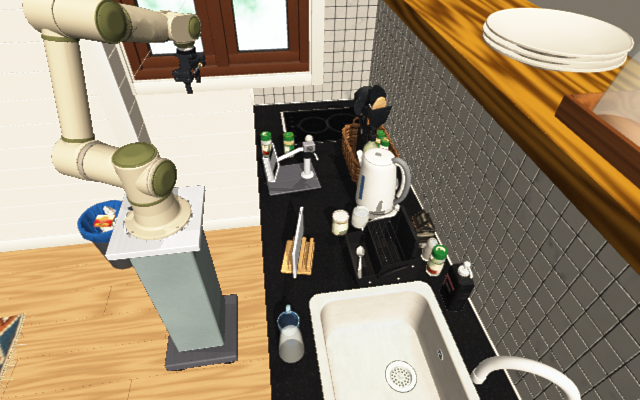

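The scene view shows the tablet in the rack near (330,235) and the stand near (240,190). The side view shows them at (298,240) and (290,170). I'll take a closer look with the wrist camera, over the stand first.

```bash
cat >> h.py <<'E'
from scipy.spatial.transform import Rotation as Ro
def pose(xang,tilt=0):
    "tool down, tool x at world angle xang deg, then tilt deg about tool x"
    a=np.radians(xang); x=np.array([np.cos(a),np.sin(a),0]); z=np.array([0,0,-1.])
    return np.c_[x,np.cross(z,x),z]@Ro.from_rotvec([np.radians(tilt),0,0]).as_matrix()
def inc(p,R,s=None):
    s=s or r.state(); R0=np.array(s['tcp_rot'])
    v=Ro.from_matrix(R0.T@R).as_rotvec()/np.radians(60); d=R0.T@(np.array(p)-s['tool_pos'])/750
    print('inc',np.round(np.r_[v,d],4).tolist(), 'rows>=%.1f'%max(np.linalg.norm(d)*750/41.7,np.linalg.norm(v)*60/7.16))
E
python3 - <<'E'
from h import *
s=r.state();f=viewer.grab_frame('wrist');R0=np.array(s['tcp_rot'])
print('cam in tool',R0.T@(-f['R'].T@f['t']-s['tool_pos']), 'axes',np.round(R0.T@f['R'].T,2).tolist(), f['intrinsics'])
inc([440,135,390],pose(90))
inc([400,135,390],pose(90))
E
```

```text
cam in tool [  67.00747026    0.32562333 -146.13915091] axes [[0.0, -0.97, -0.26], [1.0, 0.0, 0.0], [-0.0, -0.26, 0.97]] [[294.52884258   0.         321.224377  ]
 [  0.         294.52884258 199.11613935]
 [  0.           0.           1.        ]]
inc [0.0, -0.0, 1.251, -0.5204, -0.3748, -0.2017] rows>=12.1
inc [0.0, -0.0, 1.251, -0.4689, -0.3886, -0.2017] rows>=11.5
```

Request:
{"api": "servo_tool", "payload": {"increments": [[[0,0,0.4,-0.2,-0.13,-0.18,-1],[0,0,0.8,-0.4,-0.3,-0.2,-1],[0,0,1,-0.5,-0.4,-0.2,-1],[0,0,1,-0.5,-0.4,-0.2,-1],[0,0,1,-0.5,-0.4,-0.2,-1],[0,0,1,-0.5,-0.4,-0.2,-1],[0,0,1,-0.5,-0.4,-0.2,-1],[0,0,1,-0.5,-0.4,-0.2,-1],[0,0,1,-0.5,-0.4,-0.2,-1],[0,0,1,-0.5,-0.4,-0.2,-1],[0,0,1,-0.5,-0.4,-0.2,-1],[0,0,1,-0.5,-0.4,-0.2,-1],[0,0,1,-0.5,-0.4,-0.2,-1],[0,0,1,-0.5,-0.4,-0.2,-1],[0,0,1,-0.5,-0.4,-0.2,-1],[0,0,1,-0.5,-0.4,-0.2,-1]]]}}

```text
clock: 2.78
tool_pos: [419.6, 121.7, 388.5]
tcp_rot: [[-0.261, 0.965, -0.0], [0.965, 0.261, 0.0], [0.0, -0.0, -1.0]]
contact_force: [-1.1, -0.1, 0.3]
finger_gap: 88.1
grip_force: 0.0
```

Run:
```python
from h import *
np.set_printoptions(precision=3,suppress=True)
s=r.state(); print(s['tool_pos'],s['clock'],s['joint_pos'])
f=save('wrist','w1'); print(-f['R'].T@f['t'],f['R'].tolist())
for q in ['rest','grip_head','button_face','stand','spice_jar_a','pepper_shaker']:
    print(q,[(np.round(d['at'],0).tolist(),round(d['confidence'],2)) for d in spotter.recognise('wrist',q)[:3]])
```

```text
[419.598 121.726 388.514] 2.7833 [ 0.013  0.05   1.431  0.     1.661 -0.251]
[402.15  186.554 534.688] [[0.9651197449642908, 0.2618088268030843, -0.0001268387030659265], [0.25294712648006884, -0.9323271901013529, 0.258425544022245], [0.06753983332478718, -0.249443678624474, -0.9660311703608492]]
rest [([420.0, 142.0, 82.0], 0.96)]
grip_head [([565.0, 151.0, 163.0], 0.65), ([435.0, 148.0, 114.0], 0.62)]
button_face [([622.0, -146.0, 69.0], 0.72)]
stand [([499.0, 154.0, 9.0], 0.95)]
spice_jar_a [([502.0, 304.0, 108.0], 0.91), ([413.0, 318.0, 108.0], 0.71)]
pepper_shaker [([583.0, 309.0, 74.0], 0.71)]
```

View pics/w1.png

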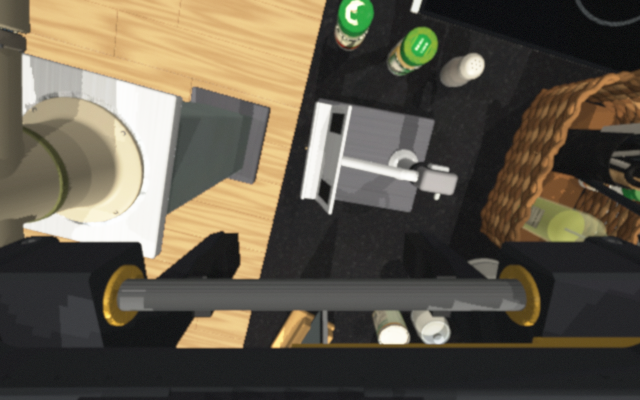

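The wrist view shows the panel at (322,155), the head at (437,180) and the plate's right corners near (434,118) and (412,212). I'll zoom in on it.

Run:
```python
from h import *
im=cv2.imread('pics/w1.png')[92:222,290:470]; cv2.imwrite('pics/w1c.png',cv2.resize(im,None,fx=4.4,fy=4.4,interpolation=cv2.INTER_CUBIC))
```

```text
(no output)
```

View pics/w1c.png

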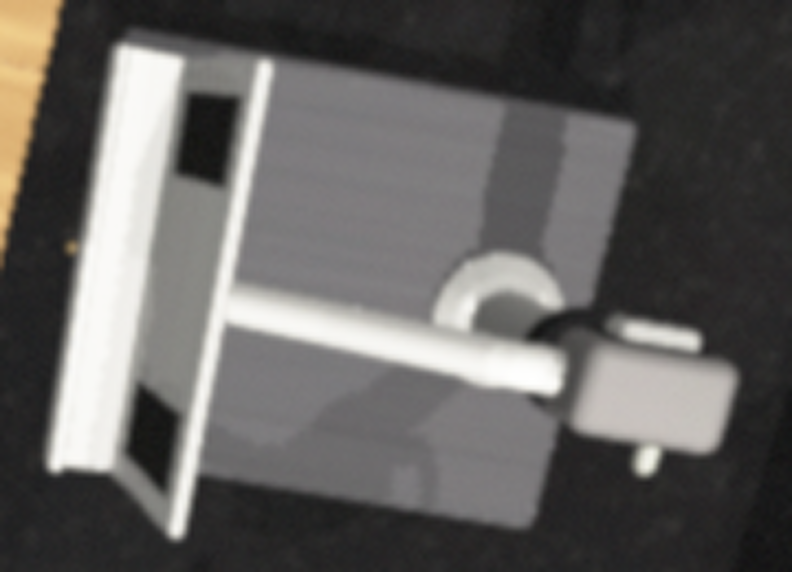

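```bash
cat >> h.py <<'E'
from scipy.optimize import least_squares
K=np.array([[294.529,0,321.224],[0,294.529,199.116],[0,0,1]])
def restframe(q):
    "q: x,y (rest origin),yaw -> 4x4 R,t of rest (z axis up the slope, x back/down)"
    Rz=Ro.from_euler('z',q[2]).as_matrix(); return Rz@Ro.from_euler('y',17,degrees=True).as_matrix(), np.array([q[0],q[1],66.])
def headpt(q,p):  # level frame at rest origin's ground point, mm
    return Ro.from_euler('z',q[2]).as_matrix()@np.array(p,float)+[q[0],q[1],0]
E
python3 - <<'E'
from h import *
np.set_printoptions(precision=2,suppress=True)
f=viewer.grab_frame('wrist')
px=np.array([(637,122),(530,528),(268,62),(180,538),(120,45),(50,468),(592,343),(742,365),(724,456),(570,434)])/4.4+[290,92]
def pts(q):
    R,t=restframe(q); g=lambda p:R@np.array(p,float)+t
    return [headpt(q,(182.5,85,q[3])),headpt(q,(182.5,-85,q[3])),g((2,75,74)),g((2,-75,74)),g((-22,75,8)),g((-22,-75,8)),
      headpt(q,(129,14,165)),headpt(q,(175,14,165)),headpt(q,(175,-14,165)),headpt(q,(129,-14,165))]
res=lambda q:np.r_[(np.array([proj(f,P) for P in pts(q)])-px).ravel(), (q[3]-8)/4]
s=least_squares(res,[420,140,0,8],x_scale=[10,10,.1,5],loss='soft_l1'); print(s.x); print(s.fun[:-1].reshape(-1,2))
q=s.x; print('head',headpt(q,(152,0,148)),'rest',restframe(q)[1])
np.save('q.npy',q)
inc([440,-330,390],pose(90))
E
```

```text
[417.77 136.62   0.09   8.22]
[[-0.1  -0.19]
 [-0.11  0.15]
 [-0.6  -0.55]
 [-1.2   0.27]
 [ 1.17  0.03]
 [ 1.36  1.05]
 [ 0.28 -0.88]
 [ 1.24  0.22]
 [-0.93  0.54]
 [-0.36 -0.33]]
head [569.11 150.8  148.  ] rest [417.77 136.62  66.  ]
inc [0.0001, 0.0, 0.2515, -0.5875, -0.1311, -0.0017] rows>=10.8
```

Request:
{"api": "servo_tool", "payload": {"increments": [[[0,0,0.25,-0.54,-0.13,0.05,-1],[0,0,0.25,-0.54,-0.13,0.05,-1],[0,0,0.25,-0.54,-0.13,0.05,-1],[0,0,0.25,-0.54,-0.13,0.05,-1],[0,0,0.25,-0.54,-0.13,0.05,-1],[0,0,0.25,-0.54,-0.13,0.05,-1],[0,0,0.25,-0.54,-0.13,0.05,-1],[0,0,0.25,-0.54,-0.13,0.05,-1],[0,0,0.25,-0.54,-0.13,0.05,-1],[0,0,0.25,-0.54,-0.13,0.05,-1],[0,0,0.25,-0.54,-0.13,0.05,-1],[0,0,0.25,-0.54,-0.13,0.05,-1],[0,0,0.25,-0.54,-0.13,0.05,-1],[0,0,0.25,-0.54,-0.13,0.05,-1]]]}}

```text
clock: 4.35
tool_pos: [431.7, -294.6, 351.8]
tcp_rot: [[-0.002, 1.0, 0.001], [1.0, 0.002, -0.0], [-0.0, 0.001, -1.0]]
contact_force: [-0.4, 0.4, -0.7]
finger_gap: 88.1
grip_force: 0.0
```

Run:
```python
from h import *
np.set_printoptions(precision=3,suppress=True)
s=r.state(); print(s['tool_pos'],s['clock'],s['joint_pos'])
f=save('wrist','w2')
for q in ['tablet','rack','tea_tin']:
    print(q,[(np.round(d['at'],0).tolist(),round(d['confidence'],2)) for d in spotter.recognise('wrist',q)[:3]])
```

```text
[ 431.656 -294.571  351.77 ] 4.35 [-0.823  0.255  1.284  0.     1.602 -0.826]
tablet [([479.0, -246.0, 128.0], 0.91), ([424.0, -483.0, 45.0], 0.38)]
rack [([464.0, -260.0, 13.0], 0.92)]
tea_tin [([624.0, -160.0, 68.0], 0.93)]
```

View pics/w2.png

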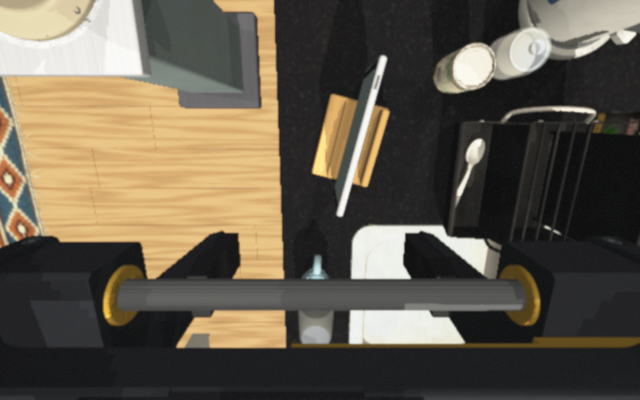

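The tablet's top edge runs from (383,56) to (341,215), with the rack beneath it. I'll zoom in on it.

Run:
```python
from h import *
im=cv2.imread('pics/w2.png')[45:225,305:405]; cv2.imwrite('pics/w2c.png',cv2.resize(im,None,fx=3.3,fy=3.3,interpolation=cv2.INTER_CUBIC))
```

```text
(no output)
```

View pics/w2c.png

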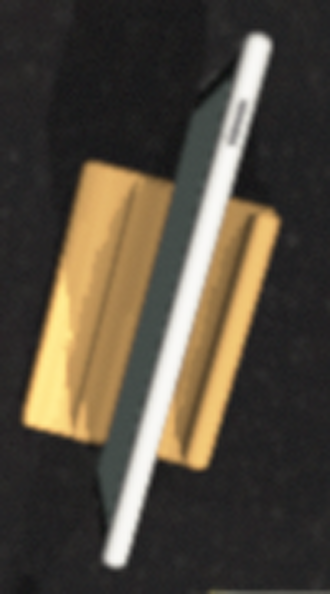

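Run:
```python
from h import *
np.set_printoptions(precision=2,suppress=True)
f=viewer.grab_frame('wrist')
def back(p,z):
    d=f['R'].T@np.linalg.solve(f['intrinsics'],np.r_[p,1]); c=-f['R'].T@f['t']; return c+d*(z-c[2])/d[2]
P=lambda u,v,z:back(np.array([u,v])/3.3+[305,45],z)
a,b=P(259,34,131),P(114,567,131); print(a,b,np.linalg.norm(a-b),(a+b)/2)
d=a-b; yaw=np.degrees(np.arctan2(d[1],d[0]))-90; print('tablet yaw',yaw)
rk=[P(88,162,38),P(22,425,38),P(280,213,38),P(208,470,38)]; print(np.array(rk),np.mean(rk,0)); 
d=rk[0]-rk[1]+rk[2]-rk[3]; print('rack yaw',np.degrees(np.arctan2(d[1],d[0]))-90)
m=(a+b)/2
inc([m[0],m[1],190],pose(90+yaw))
inc([m[0],m[1],102],pose(90+yaw))
```

```text
[ 502.17 -156.11  131.  ] [ 455.77 -350.05  131.  ] 199.40613626756206 [ 478.97 -253.08  131.  ]
tablet yaw -13.456898376547187
[[ 446.72 -190.59   38.  ]
 [ 416.56 -309.67   38.  ]
 [ 533.94 -212.16   38.  ]
 [ 506.59 -331.49   38.  ]] [ 475.95 -260.98   38.  ]
rack yaw -13.561270363728255
inc [0.0004, 0.0004, 0.2263, 0.0559, 0.0632, 0.2154] rows>=4.2
inc [0.0004, 0.0004, 0.2263, 0.056, 0.0632, 0.3328] rows>=6.2
```

Request:
{"api": "servo_tool", "payload": {"increments": [[[0,0,0.226,0.056,0.063,0.18,-1],[0,0,0.226,0.056,0.063,0.18,-1],[0,0,0.226,0.056,0.063,0.18,-1],[0,0,0.226,0.056,0.063,0.2,-0.6],[0,0,0.226,0.056,0.063,0.25,-0.4],[0,0,0.226,0.056,0.063,0.29,-0.2],[0,0,0.226,0.056,0.063,0.32,-0.2],[0,0,0.226,0.056,0.063,0.332,-0.2],[0,0,0.226,0.056,0.063,0.332,0],[0,0,0.226,0.056,0.063,0.332,0.3],[0,0,0.226,0.056,0.063,0.332,1],[0,0,0.226,0.056,0.063,0.332,1],[0,0,0.226,0.056,0.063,0.332,1],[0,0,0.226,0.056,0.063,0.332,1],[0,0,0.226,0.056,0.063,0.332,1],[0,0,0.226,0.056,0.063,0.332,1]]], "force": 25}}

```text
clock: 5.93
tool_pos: [478.8, -253.8, 102.6]
tcp_rot: [[0.234, 0.972, 0.001], [0.972, -0.234, -0.0], [-0.0, 0.001, -1.0]]
contact_force: [0.5, 1.3, 1.8]
finger_gap: 8.6
grip_force: 25.0
```

Run:
```python
from h import *
np.set_printoptions(precision=3,suppress=True)
s=r.state(); print(s['tool_pos'],s['clock'],s['finger_gap'],s['grip_force'],s['contact_force'])
R0=np.array(s['tcp_rot']);q=np.load('q.npy');yaw=np.degrees(q[2]);print('yaw',yaw)
p=np.array(s['tool_pos'])
# tablet centre offset from TCP: top 132, centre 72 (world), tablet lateral
c=np.array([478.97,-253.08,72]); off=R0.T@(c-p); off[1]=0; print('off tool',off)
Rr,t=restframe(q)
for tilt,X,Z in [(15,-14,75),(15,-14,110),(15,-10,66),(15,-8,62),(15,-7,60)]:
    R=pose(90+yaw,tilt); C=t+Rr@np.array([X,0,Z]); print(tilt,X,Z,C-R@off)
    inc(C-R@off,R,s)
```

```text
[ 478.781 -253.792  102.614] 5.9333 8.570167676467706 24.99357657507062 [0.509 1.285 1.801]
yaw 5.353712531758406
off tool [ 0.744  0.    30.614]
15 -14 75 [434.231 137.412 171.387]
inc [0.2483, -0.0408, -0.3127, 0.4933, -0.1796, -0.0919] rows>=9.6
15 -14 110 [444.419 138.366 204.857]
inc [0.2483, -0.0408, -0.3127, 0.4977, -0.1666, -0.1366] rows>=9.8
15 -10 66 [435.42  137.523 161.61 ]
inc [0.2483, -0.0408, -0.3127, 0.4938, -0.1781, -0.0789] rows>=9.5
15 -8 62 [436.159 137.592 157.2  ]
inc [0.2483, -0.0408, -0.3127, 0.4941, -0.1771, -0.073] rows>=9.5
15 -7 60 [436.529 137.627 154.995]
inc [0.2483, -0.0408, -0.3127, 0.4943, -0.1767, -0.0701] rows>=9.5
```

Request:
{"api": "servo_tool", "payload": {"increments": [[[0,0,0,0,0,-0.03,1],[0,0,0,0,0,-0.06,1],[0,0,0,0,0,-0.11,1],[0,0,0,0,0,-0.16,1],[0.02,0,-0.03,0.04,-0.015,-0.2,1],[0.1,-0.01,-0.1,0.1,-0.04,-0.2,1],[0.15,-0.02,-0.15,0.15,-0.05,-0.2,1],[0.2,-0.03,-0.2,0.2,-0.07,-0.2,1],[0.248,-0.041,-0.25,0.25,-0.08,-0.2,1],[0.248,-0.041,-0.313,0.3,-0.1,-0.2,1],[0.248,-0.041,-0.313,0.35,-0.11,-0.2,1],[0.248,-0.041,-0.313,0.4,-0.12,-0.2,1],[0.248,-0.041,-0.313,0.44,-0.13,-0.2,1],[0.248,-0.041,-0.313,0.47,-0.14,-0.2,1],[0.248,-0.041,-0.313,0.49,-0.148,-0.2,1],[0.248,-0.041,-0.313,0.504,-0.148,-0.2,1],[0.248,-0.041,-0.313,0.504,-0.148,-0.2,1],[0.248,-0.041,-0.313,0.504,-0.148,-0.2,1]]]}}

```text
clock: 7.43
tool_pos: [459.1, 139.4, 251.9]
tcp_rot: [[-0.094, 0.961, -0.258], [0.996, 0.091, -0.025], [-0.0, -0.26, -0.966]]
contact_force: [0.7, -0.8, -3.7]
finger_gap: 9.0
grip_force: 25.0
```

Run:
```python
from h import *
np.set_printoptions(precision=3,suppress=True)
s=r.state(); print(s['tool_pos'],s['clock'],s['finger_gap'],s['grip_force'],s['contact_force'],s['joint_pos'])
a=save('side','s3')['image'];b=save('scene','c3')['image']; w=save('wrist','w3')['image']
o=np.vstack([np.hstack([cv2.resize(a[90:230,220:360],(400,300)),cv2.resize(b[120:260,180:320],(400,300))]),cv2.resize(w[:,:],(480,300)).repeat(1,0) if 0 else np.hstack([cv2.resize(w,(480,300)),np.zeros((300,320,3),np.uint8)])])
cv2.imwrite('pics/m3.png',o[:,:,::-1])
q=np.load('q.npy');yaw=np.degrees(q[2]);off=np.array([0.7,0,30.6]);Rr,t=restframe(q)
R=np.array(s['tcp_rot'])
print('tablet C in rest (est)',Rr.T@(np.array(s['tool_pos'])+R@off-t))
for X,Z in [(-14,75),(-12,66),(-10,63),(-8,61),(-7,59)]:
    Rt=pose(90+yaw,15); print(X,Z); inc(t+Rr@np.array([X,0,Z])-Rt@off,Rt,s)
```

```text
[459.14  139.375 251.891] 7.4333 9.044303026718916 24.991551989223808 [ 0.745 -0.848 -3.692] [ 0.055  0.349  1.435 -0.01   1.619 -0.038]
tablet C in rest (est) [-13.668  -0.423 159.304]
-14 75
inc [-0.0007, 0.0003, 0.0007, 0.0006, -0.0043, 0.1123] rows>=2.0
-12 66
inc [-0.0007, 0.0003, 0.0007, 0.0006, -0.0021, 0.1244] rows>=2.2
-10 63
inc [-0.0007, 0.0003, 0.0007, 0.0006, 0.0005, 0.1285] rows>=2.3
-8 61
inc [-0.0007, 0.0003, 0.0007, 0.0006, 0.003, 0.1313] rows>=2.4
-7 59
inc [-0.0007, 0.0003, 0.0007, 0.0006, 0.0043, 0.134] rows>=2.4
```

View pics/m3.png

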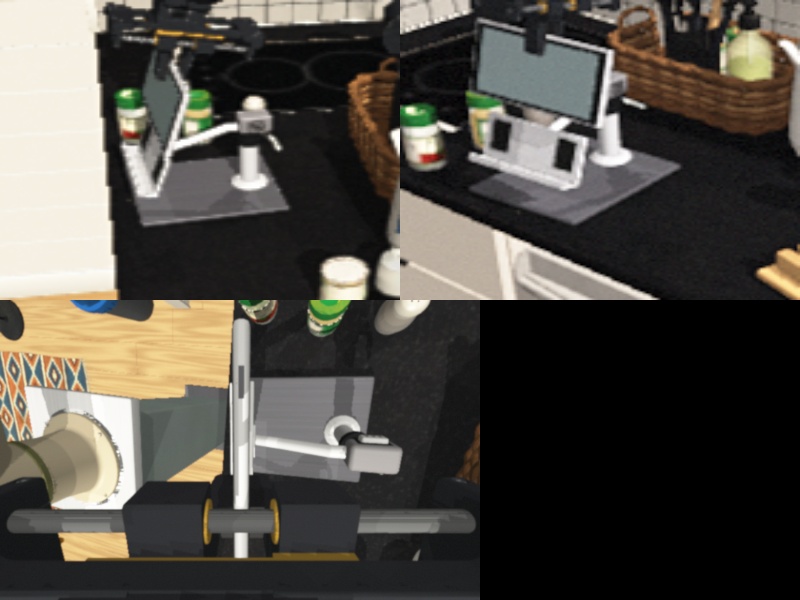

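The tablet hangs above the rest, centred and in front of the panel, and the wrist picture shows its edge parallel to the rest. I'll lower it.

Request:
{"api": "servo_tool", "payload": {"increments": [[[0,0,0,0.001,0,0.04,1],[0,0,0,0.001,0,0.08,1],[0,0,0,0.001,0,0.105,1],[0,0,0,0.001,0,0.115,1],[0,0,0,0.001,0,0.12,1],[0,0,0,0.001,0,0.124,1],[0,0,0,0.001,0,0.126,1],[0,0,0,0.001,0,0.128,1],[0,0,0,0.001,0,0.128,1],[0,0,0,0.001,0,0.128,1]]]}}

```text
clock: 8.42
tool_pos: [434.4, 138.3, 159.9]
tcp_rot: [[-0.094, 0.962, -0.257], [0.996, 0.091, -0.024], [0.0, -0.258, -0.966]]
contact_force: [0.4, 0.3, -2.7]
finger_gap: 8.5
grip_force: 25.0
```

Request:
{"api": "servo_tool", "payload": {"increments": [[[0,0,0,0,0,0.0013,1],[0,0,0,0,0,0.0026,1],[0,0,0,0,0,0.004,1],[0,0,0,0,0,0.004,1]]]}}

```text
clock: 8.75
tool_pos: [433.2, 138.2, 156.4]
tcp_rot: [[-0.094, 0.962, -0.258], [0.996, 0.091, -0.024], [0.0, -0.259, -0.966]]
contact_force: [-0.5, 0.5, -4.0]
finger_gap: 9.0
grip_force: 25.0
```

Request:
{"api": "servo_tool", "payload": {"increments": [[[0,0,0,0,0,0.0013,1],[0,0,0,0,0,0.0026,1],[0,0,0,0,0,0.004,1],[0,0,0,0,0,0.004,1]]]}}

```text
clock: 9.08
tool_pos: [433.3, 137.9, 154.5]
tcp_rot: [[-0.094, 0.962, -0.256], [0.996, 0.09, -0.024], [-0.0, -0.257, -0.966]]
contact_force: [1.4, -3.2, 7.5]
finger_gap: 8.6
grip_force: 25.0
```

Contact with the ledge. Easing up a touch, moving back to the panel and opening slightly.

Request:
{"api": "servo_tool", "payload": {"increments": [[[0,0,0,0,0.002,-0.0015,1],[0,0,0,0,0.004,-0.0015,1],[0,0,0,0,0.006,-0.0015,1],[0,0,0,0,0.006,-0.0015,1]]]}}

```text
clock: 9.42
tool_pos: [437.0, 138.5, 153.6]
tcp_rot: [[-0.094, 0.961, -0.259], [0.996, 0.091, -0.024], [0.0, -0.26, -0.966]]
contact_force: [-2.8, -1.8, 4.4]
finger_gap: 9.2
grip_force: 25.3
```

Run:
```python
from h import *
np.set_printoptions(precision=3,suppress=True)
s=r.state(); print(s['tool_pos'],s['clock'],s['contact_force'])
q=np.load('q.npy');Rr,t=restframe(q);print('tablet C in rest (est)',Rr.T@(np.array(s['tool_pos'])+np.array(s['tcp_rot'])@[.7,0,30.6]-t))
```

```text
[436.962 138.509 153.636] 9.4167 [-2.794 -1.839  4.429]
tablet C in rest (est) [-6.162  0.796 58.862]
```

Request:
{"api": "servo_tool", "payload": {"increments": [[[0,0,0,0,0,0,0.5],[0,0,0,0,0,0,0.2],[0,0,0,0,0,0,0.2],[0,0,0,0,0,0,0.2],[0,0,0,0,0,0,0.2]]]}}

```text
clock: 9.83
tool_pos: [437.2, 138.5, 153.5]
tcp_rot: [[-0.094, 0.962, -0.258], [0.996, 0.091, -0.024], [0.0, -0.259, -0.966]]
contact_force: [-0.7, 0.2, -0.3]
finger_gap: 35.1
grip_force: 0.0
```

Request:
{"api": "servo_tool", "payload": {"increments": [[[0,0,0,0,0,-0.01,0.2],[0,0,0,0,0,-0.03,0.2],[0,0,0,0,0,-0.06,0.2],[0,0,0,0,0,-0.1,0.2],[0,0,0,0,0,-0.14,0],[0,0,0,0,0,-0.18,-0.2],[0,0,0,0,0,-0.18,-0.2],[0,0,0,0,0,-0.18,-0.2]]]}}

```text
clock: 10.5
tool_pos: [472.5, 141.8, 285.1]
tcp_rot: [[-0.094, 0.962, -0.255], [0.996, 0.091, -0.024], [0.0, -0.256, -0.967]]
contact_force: [0.1, 0.8, -1.0]
finger_gap: 53.0
grip_force: 0.0
```

Run:
```python
from h import *
np.set_printoptions(precision=3,suppress=True)
s=r.state(); print(s['tool_pos'],s['clock'],s['finger_gap'],s['contact_force'],s['joint_pos'])
a=save('side','s4')['image'];b=save('scene','c4')['image']; w=save('wrist','w4')['image']
o=np.vstack([np.hstack([cv2.resize(a[120:210,240:340],(400,300)),cv2.resize(b[140:230,190:290],(400,300))]),np.hstack([cv2.resize(w,(480,300)),np.zeros((300,320,3),np.uint8)])])
cv2.imwrite('pics/m4.png',o[:,:,::-1])
q=np.load('q.npy');yaw=np.degrees(q[2])
p=headpt(q,(152,0,0))
for z in (280,260,170,129): 
    print(z);inc([p[0],p[1],z],pose(180+yaw),s); inc([p[0],p[1],z],pose(yaw),s)
```

```text
[472.512 141.812 285.097] 10.5 53.037478250359776 [ 0.058  0.796 -1.044] [ 0.058  0.358  1.336 -0.009  1.706 -0.036]
280
inc [-0.1943, -0.1945, -1.4903, -0.0002, 0.1268, -0.0266] rows>=12.7
inc [-0.1945, 0.1943, 1.4913, -0.0002, 0.1268, -0.0266] rows>=12.7
260
inc [-0.1943, -0.1945, -1.4903, -0.0002, 0.1336, -0.0008] rows>=12.7
inc [-0.1945, 0.1943, 1.4913, -0.0002, 0.1336, -0.0008] rows>=12.7
170
inc [-0.1943, -0.1945, -1.4903, -0.0002, 0.1644, 0.1152] rows>=12.7
inc [-0.1945, 0.1943, 1.4913, -0.0002, 0.1644, 0.1152] rows>=12.7
129
inc [-0.1943, -0.1945, -1.4903, -0.0002, 0.1784, 0.168] rows>=12.7
inc [-0.1945, 0.1943, 1.4913, -0.0002, 0.1784, 0.168] rows>=12.7
```

View pics/m4.png

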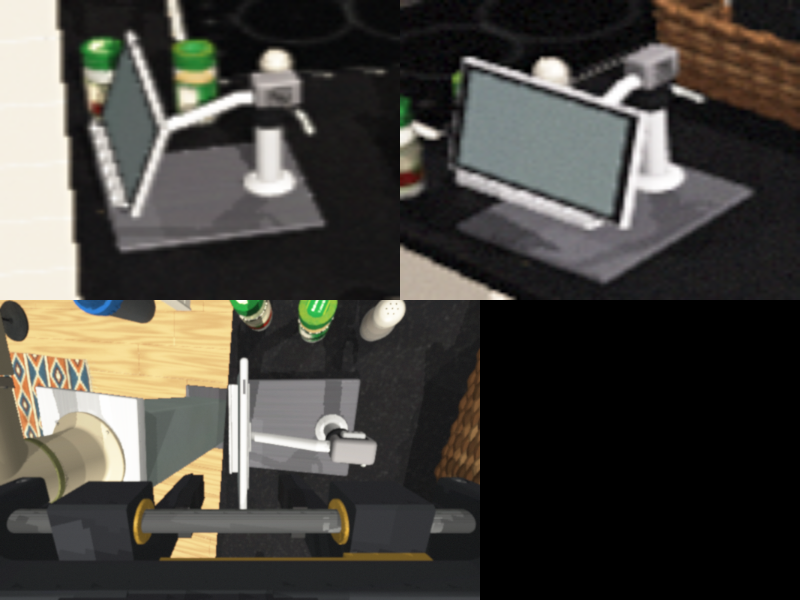

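The tablet is seated on the ledge against the panel, and the head is free behind it. A lever sticks out low on the right of the mast, so I'll triangulate it while turning the gripper.

Request:
{"api": "servo_tool", "payload": {"increments": [[[-0.03,-0.03,-0.2,0,0.04,-0.02,-0.2],[-0.05,-0.05,-0.4,0,0.08,-0.026,-0.2],[-0.08,-0.08,-0.6,0,0.12,-0.026,-0.2],[-0.1,-0.1,-0.745,0,0.127,-0.026,-0.2],[-0.1,-0.1,-0.745,0,0.127,-0.026,-0.2],[-0.1,-0.1,-0.745,0,0.127,-0.026,-0.2],[-0.1,-0.1,-0.745,0,0.127,-0.026,-0.2]]]}}

```text
clock: 11.23
tool_pos: [568.1, 151.0, 277.0]
tcp_rot: [[-0.773, 0.622, -0.124], [0.632, 0.772, -0.067], [0.054, -0.13, -0.99]]
contact_force: [0.6, 0.3, -0.2]
finger_gap: 52.7
grip_force: 0.0
```

Run:
```python
from h import *
np.set_printoptions(precision=3,suppress=True)
fa,fb=viewer.grab_frame('side'),viewer.grab_frame('scene')
Pm=[f['intrinsics']@np.c_[f['R'],f['t']] for f in(fa,fb)]
q=np.load('q.npy');yaw=np.degrees(q[2])
for u,v in [((314.5,151.8),(258,166.4)),((318,159.6),(265.5,170))]:
    X=cv2.triangulatePoints(Pm[0],Pm[1],np.array(u,float),np.array(v,float)); X=(X[:3]/X[3]).ravel(); print('lever',X, Ro.from_euler('z',-q[2]).apply(X-headpt(q,(152,0,0))))
s=r.state(); print(s['tool_pos'],s['clock'])
p=headpt(q,(152,0,0)); inc([p[0],p[1],260],pose(180+yaw),s)
```

```text
lever [594.389 155.315 110.654] [ 25.593   2.138 110.654]
lever [603.499 125.819  99.636] [ 31.911 -28.079  99.636]
[568.09  150.931 277.358] 11.3333
inc [-0.0986, -0.0974, -0.7445, -0.0024, 0.0037, 0.0228] rows>=6.3
```

Request:
{"api": "servo_tool", "payload": {"increments": [[[-0.1,-0.097,-0.745,-0.002,0.004,0.02,-0.2],[-0.1,-0.097,-0.745,-0.002,0.004,0.02,-0.2],[-0.1,-0.097,-0.745,-0.002,0.004,0.02,-0.2],[-0.1,-0.097,-0.745,-0.002,0.004,0.02,-0.2],[-0.1,-0.097,-0.745,-0.002,0.004,0.02,-0.2],[-0.1,-0.097,-0.745,-0.002,0.004,0.02,-0.2],[-0.1,-0.097,-0.745,-0.002,0.004,0.02,-0.2],[-0.1,-0.097,-0.745,-0.002,0.004,0.02,-0.2]]]}}

```text
clock: 12.0
tool_pos: [569.5, 151.0, 262.3]
tcp_rot: [[-0.996, -0.093, 0.001], [-0.093, 0.996, 0.002], [-0.001, 0.002, -1.0]]
contact_force: [-0.6, 0.9, -0.5]
finger_gap: 52.8
grip_force: 0.0
```

Run:
```python
from h import *
np.set_printoptions(precision=3,suppress=True)
s=r.state(); print(s['tool_pos'],s['clock'])
f=save('wrist','w5'); q=np.load('q.npy');yaw=np.degrees(q[2])
im=f['image'].copy()
for P in [(x,y,165) for x in(129,175) for y in(-14,14)]+[(152,20,148)]:
    u=proj(f,headpt(q,P)); print(P,u); cv2.circle(im,tuple(np.int32(np.round(u))),2,(255,0,0),-1)
cv2.imwrite('pics/w5m.png',im[:,:,::-1])
p=headpt(q,(152,0,0))
for z in(185,129):inc([p[0],p[1],z],pose(180+yaw),s)
```

```text
[569.458 151.002 262.332] 12.0
(129, -14, 165) [302.975 173.356]
(129, 14, 165) [336.45  173.332]
(175, -14, 165) [303.826 225.177]
(175, 14, 165) [335.743 225.134]
(152, 20, 148) [341.682 194.931]
inc [0.0015, 0.0006, -0.0006, 0.0006, -0.0004, 0.1031] rows>=1.9
inc [0.0015, 0.0006, -0.0006, 0.0006, -0.0005, 0.1778] rows>=3.2
```

View pics/w5m.png

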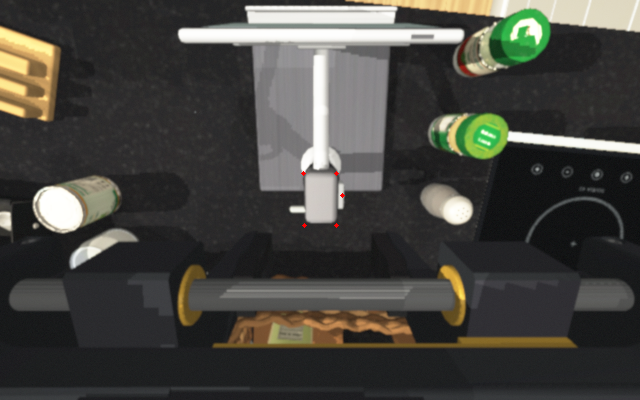

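The marked model corners match the head to within about 3 px: it sits slightly further forward, by ~2.5 mm, and 1 mm to the right. Descending with that correction, then gripping.

Request:
{"api": "servo_tool", "payload": {"increments": [[[0,0,0,0.004,0.001,0.04,-0.2],[0,0,0,0.004,0.001,0.08,-0.2],[0,0,0,0.004,0.001,0.11,-0.2],[0,0,0,0.004,0.001,0.13,-0.2],[0,0,0,0.004,0.001,0.15,-0.2],[0,0,0,0.004,0.001,0.17,-0.2],[0,0,0,0.004,0.001,0.178,-0.2],[0,0,0,0.004,0.001,0.178,-0.2],[0,0,0,0.004,0.001,0.178,0],[0,0,0,0.004,0.001,0.178,0.2],[0,0,0,0.004,0.001,0.178,1],[0,0,0,0.004,0.001,0.178,1],[0,0,0,0.004,0.001,0.178,1],[0,0,0,0.004,0.001,0.178,1],[0,0,0,0.004,0.001,0.178,1],[0,0,0,0.004,0.001,0.178,1]]], "force": 40}}

```text
clock: 13.38
tool_pos: [567.6, 150.9, 130.3]
tcp_rot: [[-0.996, -0.093, 0.004], [-0.093, 0.996, -0.0], [-0.004, -0.0, -1.0]]
contact_force: [0.3, -5.9, 3.1]
finger_gap: 27.6
grip_force: 40.0
```

Request:
{"api": "servo_tool", "payload": {"increments": [[[0,0,0,0,0,-0.001,1],[0,0,0,0,0,-0.003,1],[0,0,0,0,0,-0.006,1],[0,0,0,0,0,-0.01,1],[0,0,0,0,0,-0.015,1],[0,0,0,0,0,-0.02,1],[0,0,0,0,0,-0.025,1],[0,0,0,0,0,-0.03,1],[0,0,0,0,0,-0.035,1],[0,0,0,0,0,-0.04,1],[0,0,0,0,0,-0.045,1],[0,0,0,0,0,-0.05,1],[0,0,0,0,0,-0.054,1],[0,0,0,0,0,-0.058,1],[0,0,0,0,0,-0.062,1],[0,0,0,0,0,-0.065,1],[0,0,0,0,0,-0.068,1],[0,0,0,0,0,-0.07,1],[0,0,0,0,0,-0.071,1],[0,0,0,0,0,-0.072,1]]]}}

```text
clock: 15.05
tool_pos: [567.2, 150.9, 182.8]
tcp_rot: [[-0.996, -0.093, 0.002], [-0.093, 0.996, 0.0], [-0.002, -0.0, -1.0]]
contact_force: [4.0, -3.6, -8.1]
finger_gap: 27.7
grip_force: 40.0
```

Run:
```python
from h import *
a=save('side','s6')['image'];b=save('scene','c6')['image']
o=np.hstack([cv2.resize(a[80:210,240:340],(400,520)),cv2.resize(b[100:230,190:290],(400,520))])
cv2.imwrite('pics/m6.png',o[:,:,::-1])
```

```text
(no output)
```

View pics/m6.png

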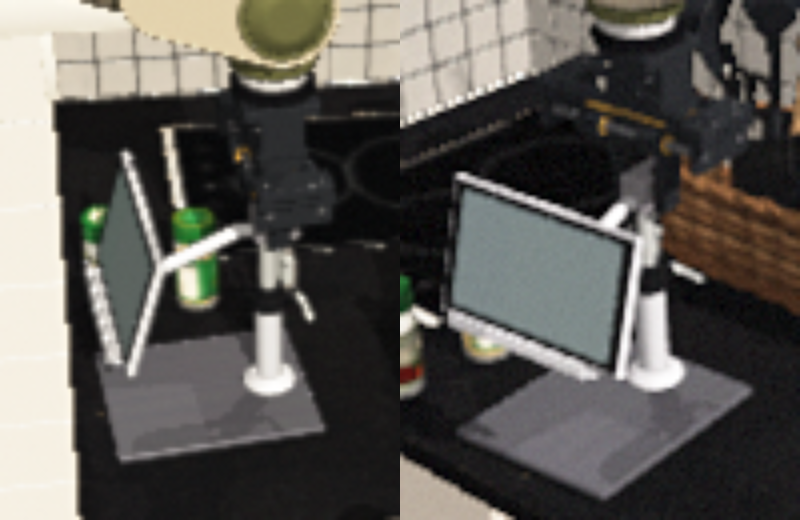

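The mast has risen and the tablet still leans properly. Pulling on through the first stop to the second.

Request:
{"api": "servo_tool", "payload": {"increments": [[[0,0,0,0,0,-0.002,1],[0,0,0,0,0,-0.004,1],[0,0,0,0,0,-0.006,1],[0,0,0,0,0,-0.009,1],[0,0,0,0,0,-0.013,1],[0,0,0,0,0,-0.018,1],[0,0,0,0,0,-0.023,1],[0,0,0,0,0,-0.028,1],[0,0,0,0,0,-0.033,1],[0,0,0,0,0,-0.038,1],[0,0,0,0,0,-0.043,1],[0,0,0,0,0,-0.048,1],[0,0,0,0,0,-0.053,1],[0,0,0,0,0,-0.058,1],[0,0,0,0,0,-0.062,1],[0,0,0,0,0,-0.066,1],[0,0,0,0,0,-0.069,1],[0,0,0,0,0,-0.072,1],[0,0,0,0,0,-0.074,1],[0,0,0,0,0,-0.075,1]]]}}

```text
clock: 16.82
tool_pos: [567.1, 150.8, 238.5]
tcp_rot: [[-0.996, -0.092, 0.001], [-0.092, 0.996, 0.0], [-0.001, -0.0, -1.0]]
contact_force: [4.9, -3.8, -10.0]
finger_gap: 27.9
grip_force: 40.0
```

Request:
{"api": "servo_tool", "payload": {"increments": [[[0,0,0,0,0,-0.001,1],[0,0,0,0,0,-0.002,1],[0,0,0,0,0,-0.003,1],[0,0,0,0,0,-0.003,1],[0,0,0,0,0,-0.003,1]]]}}

```text
clock: 17.23
tool_pos: [567.1, 150.8, 240.5]
tcp_rot: [[-0.996, -0.092, 0.001], [-0.092, 0.996, -0.0], [-0.001, -0.0, -1.0]]
contact_force: [4.9, -2.7, -10.5]
finger_gap: 27.5
grip_force: 40.0
```

Request:
{"api": "servo_tool", "payload": {"increments": [[[0,0,0,0,0,-0.001,1],[0,0,0,0,0,-0.002,1],[0,0,0,0,0,-0.003,1],[0,0,0,0,0,-0.003,1]]]}}

```text
clock: 17.57
tool_pos: [566.8, 150.8, 240.7]
tcp_rot: [[-0.996, -0.092, -0.002], [-0.092, 0.996, -0.0], [0.002, 0.0, -1.0]]
contact_force: [9.0, -3.1, -23.2]
finger_gap: 27.2
grip_force: 40.0
```

The force jumped from 10 to 23 N with no further travel, so this is the second stop. I'll ease slightly and check.

Request:
{"api": "servo_tool", "payload": {"increments": [[[0,0,0,0,0,0.001,1],[0,0,0,0,0,0.001,1],[0,0,0,0,0,0.001,1],[0,0,0,0,0,0.001,1],[0,0,0,0,0,0.001,1],[0,0,0,0,0,0.001,1]]]}}

```text
clock: 18.07
tool_pos: [566.9, 150.8, 240.6]
tcp_rot: [[-0.996, -0.092, -0.001], [-0.092, 0.996, -0.0], [0.001, 0.0, -1.0]]
contact_force: [7.6, -3.1, -19.2]
finger_gap: 27.6
grip_force: 40.0
```

Run:
```python
from h import *
a=save('side','s7')['image'];b=save('scene','c7')['image']
o=np.hstack([cv2.resize(a[80:210,240:340],(400,520)),cv2.resize(b[100:230,190:290],(400,520))])
cv2.imwrite('pics/m7.png',o[:,:,::-1])
```

```text
(no output)
```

View pics/m7.png

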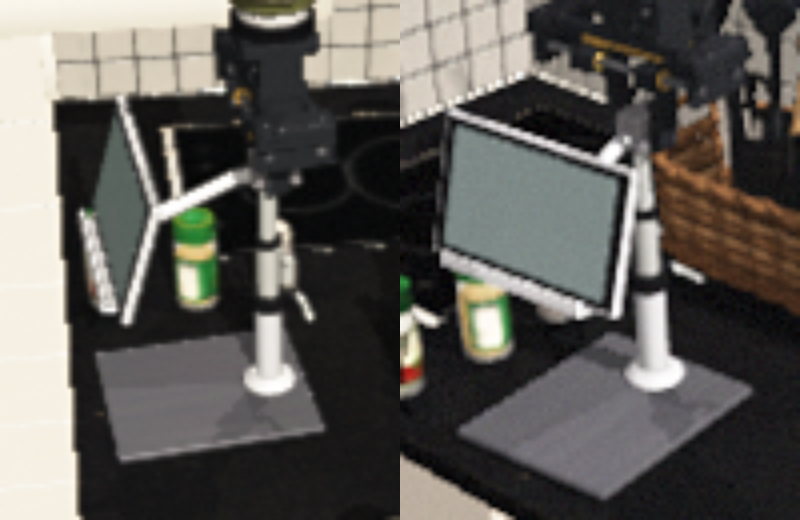

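Both tubes are out, the tablet is leaning on the rest and the head is gripped, so I'm handing in.

```bash
python3 -c "
from station import order; print(order.sign_off())"
```

```text
the job is handed in; nothing more can be done
None
```

The job is handed in (no verdict came back): the tablet leans on the rest, let go and about centred, and the gripper still holds the head, button pressed in, with the mast at its second stop; the robot's clock read about 18 s of the 51 s allowed.

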